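Spread a snap ring over a spindle to its groove and hold it

ROBOT

A 7-joint arm with a two-finger parallel gripper is mounted at the origin on the work surface; the furniture and walls round the work are solid. World frame = base frame: x ahead of the robot, y to its left, z up, the work surface at z = 0. Lengths are in m, angles in rad, forces in N, time in s.
With the tool pointing down it reaches from about 0.4 to 0.9 m from the base axis. Payload 5.5 kg.
Tool frame: the origin (TCP) lies at the very end of the fingers, on their centre line; the grasp point (between the pads) lies 19 mm behind it; z points along the fingers, y is the direction in which the jaws open and shut (so a half turn about z gives the same grasp; the last joint's range is limited). The gripper opens to 85 mm and grips with 20 to 120 N. Pads are 22 mm wide; open, the fingers measure 114 mm over their backs; the gripper's body (76 mm by 85 mm) begins 54 mm behind the grasp point. The pads swing forward as they close: fully open they stand 13 mm farther back than shut.
Start: joints at [1.587, 0.501, -0.427, 1.55, 0.221, 1.138, -0.21], TCP at [0.159, -0.63, 0.231] pointing down, gripper open.
Joint ranges: [-2.88, 2.88], [-0.31, 2.03], [-1.54, 1.56], [0.2, 2.42], [-1.41, 4.55], [0.19, 2.02], [-2.57, 2.57]. Speed limits (rad/s): [2.57, 2.57, 3.14, 3.14, 3.14, 3.14, 3.14].

INTERFACE

Orientations are given as a rotation vector (axis times angle).
In Python, from station import sense, grab_frame, close_job, find_in, outline_of, landmark_of gives the robot as it stands.
- The arm moves only by the tool arm_command, never from a script. Its arguments are lists of equal length, an entry for each row: "delta_pos": the shift along the tool's x, y, z in mm, a list of three; "delta_rot": the turn, a rotation vector about the tool's x, y, z in degrees, a list of three; "jaw": the finger opening in mm, from 0 to 85.4. A call has 1 to 8 rows; each row shifts and turns the commanded pose from where the row before left it, along the tool's axes as they then stand; what a row does not reach is not made up. A row lasts 1/8 s, in which the tool goes at most 62.5 mm and 10.7 degrees, less where a joint would pass 70% of its speed; a pose out of reach is approached as far as the arm can. A call with a gripper value outside its range is refused whole. The fingers move at their own pace and stop on an object; "force" is the grip in N (left out, the last holds). Time passes only in rows, so rows that do not move let the fingers close. It gives the time, the measured TCP pose, the force and the opening at its end, in the units of the state.
- sense(): the state, without advancing time (a new reading comes with each control period).
- grab_frame(name): name is "scene" or "top"; returns a dict with "image" (420x560x3 uint8, blue, green, red), "mtx" (3x3 intrinsics, pixels), "eye" and "orientation" of the camera in the world. Camera axes: x right, y down, z forward; pixel columns grow to the right and rows downward; lengths in m; the calibration is good to about 2 mm. A picture is of the moment at which its call begins. There is no depth.
- close_job(): hands the job in, once; it reports no verdict.
Trained networks look in a picture, given as the dict that the camera call returned (one of the last four; its "shot" number tells which), for a name from the list of things; names that differ only in an ending like _2 or _b are one class to them, and where a whole thing is asked for, a point or a joint stands for the part that bears it (a point fixed in the world has none). Each returns a list of dicts, best first, with "confidence" (0 to 1); they miss things now and then, are a little off and sometimes report something else, mostly with a low value. They report only what shows in the picture. A call takes as long as a camera call. They do not tell look-alikes from the thing itself.
- find_in(picture, thing): "centre" ([column, row] in pixels, amid what is visible of it).
- outline_of(picture, thing): "region" (420x560 bool, what is visible of it) and "centre" ([column, row] in pixels, amid what is visible of it).
- landmark_of(picture, thing): "centre" ([column, row] in pixels: a listed point, or the origin of a listed thing).
The state is a dict: "clock": time; "joints": joint angles; "joint_vel": joint speeds; "tau": joint torques, N m; "tcp_pos": TCP position; "orientation": TCP orientation; "wrist_force": force on the tool from outside, world axes, zero at the start; "torque": the same for the moment, N m; "grip_width": finger opening in m.
Only numpy, scipy, OpenCV 4.12 (cv2) and the standard library are available. Lean on these libraries where they do the work, as an engineer would, in place of code of your own. Each camera call takes 0.05 s, during which the arm holds its last target. There are 200 camera calls.

TASK

The pulley of the small drive unit has lost its snap ring. Lift the dust cap off the drive's spindle and set it upright on the bench, well clear of the drive; then take the pliers that carry the new ring out of their stand by their two handles, squeeze the handles to spread the ring, bring it over the spindle and down until it is level with the groove. Finish while holding it there: handles still squeezed, ring spread and upright pliers centred on the spindle without leaning or resting on the drive, nothing let go; leave the other things on the bench where they stand.

Things in the scene. Friction and masses are not known exactly. Their poses are not given: they have to be found in the camera images.
- drive: drive unit fixed to the bench: grey block 110 x 84 mm, top at 40 mm, with a belt pulley (52 mm across, top at 52 mm), the pulley's hub (36 mm across, top at 58 mm) and an upright steel spindle 18 mm in diameter that rises from the hub to 88 mm. Origin under its centre at bench height; z up along the spindle's axis
- groove (a point): middle of the spindle's groove, on its axis, 68 mm above the bench; the groove is 6 mm wide (65 to 71 mm up), cut to 14.4 mm diameter
- spindle_tip (a point): centre of the spindle's top end, 88 mm above the bench
- dust_cap: loose ribbed grey plastic cup turned mouth down over the spindle, 34 mm in diameter, 48 mm high, 40 g, resting on the hub (top 106 mm above the bench). Origin at the centre of its mouth (underside), z up to its closed end. Bore 26 mm wide, 42 mm deep: lift it straight up over 32 mm to leave the spindle. The bench round x = 0.52, y = 0.36 is always free (10 cm each way)
- stand: holder fixed to the bench: base 84 x 56 x 10 mm with two posts (at x = +27 and -27 mm, 34 mm wide along y), notched at the top, in which the pliers' cross-bar lies; post tops 78 mm high. Origin under its centre at bench height; lift the pliers straight up out of it by at least 15 mm to clear the notches, and by 60 mm for the ring to clear the posts
- pliers: upright ring-spreading pliers, about 180 g. Origin on the pivot, amid the cross-bar (68 x 10 x 8 mm, along x), 72 mm above the bench in the stand; z up. Two black handles on the +y and -y sides, 14 to 58 mm above the origin, 18 mm wide along x; over their outer faces 36 mm up: 49 mm relaxed, 40 mm fully squeezed (then parallel). Squeezing them along y spreads the jaws below
- ring (a point): centre of the snap ring, a C of round wire 4 mm thick carried level by the jaw tips, 50 mm straight below the pliers' origin. Fully spread it is 25 mm across inside (33 mm outside); relaxed, its two sides are only 13 mm apart and will not pass the spindle. Within the jaws there is room for the spindle up to 44 mm above the ring
- jaw_left (a joint): turn of the +y handle and jaw, rad: 0 relaxed (sprung shut), 0.12 fully spread against a solid stop; each side of the ring moves out 6 mm over it. The other jaw moves alike. Full spread takes about 8 N on each handle; a grip of 20 to 30 N holds it safely. The ring clears the spindle above 0.05, well spread from 0.08
- petri_stack: stack of clear dishes, 90 mm across, 43 mm high; bystander. Origin under its centre
- dropper_bottle_c: small white bottle with a screw cap, 36 mm across, 74 mm high; bystander. Origin under its centre
- tape_roll: roll of tape lying flat, 96 mm across, 25 mm high; bystander. Origin under its centre
- reagent_box_b: small white carton 41 x 70 x 62 mm; bystander. Origin under its centre
Not all that is in view belongs to the job. What is shaped like the drive but orange or pink is not meant. Leave any red look-alike of the pliers alone.

How it is judged:
On the way, in this order (a step that is already met when the one before it is completed fails the run):
1. the dust cap stands upright on the bench, more than 10 cm from the spindle, let go (height (world z) of dust_cap between -0.004 and 0.004 m and angle between dust_cap's own z axis and vertical below 0.1 rad and horizontal distance between dust_cap and groove above 0.1 m and contact force between the fingers and dust_cap below 0.1 N), for 0.2 s.
2. the ring, spread by the squeezed handles, is above the spindle's top end, in line with it (value of joint jaw_left above 0.08 rad and horizontal distance between ring and spindle_tip below 0.006 m and z of ring in the frame of spindle_tip above 0.001 m and contact force between the fingers and pliers above 3 N), for 0.1 s.
At the end, for the whole second after the job is handed in: Fingers still grip the pliers (over 3 N), at rest, upright within 0.12 rad; ring spread (jaw over 0.08), centred within 3.5 mm on the spindle and level within 3.5 mm with the groove's middle, under 1 N on the drive; dust cap upright on the bench, over 10 cm from the spindle (value of joint jaw_left above 0.08 rad and horizontal distance between ring and groove below 0.0035 m and z of ring in the frame of groove between -0.0035 and 0.0035 m and angle between pliers's own z axis and vertical below 0.12 rad and contact force between the fingers and pliers above 3 N and contact force between pliers and drive below 1 N and linear speed of pliers below 0.02 m/s and height (world z) of dust_cap between -0.004 and 0.004 m and angle between dust_cap's own z axis and vertical below 0.1 rad and horizontal distance between dust_cap and groove above 0.1 m); the arm keeps its last pose, push and grip.
It fails at once if a bystander is pushed more than 3 cm (distance of any of petri_stack, dropper_bottle_c, tape_roll, reagent_box_b from where it was at the start of the episode above 0.03 m).
It also fails if it takes over 64 s, if anything falls off the work surface, if the arm or the gripper's body presses on something with over 40 N, if the wrist force passes 120 N, or if a joint passes its speed limit or range.

## Working session

There is one attempt and no reset: what is moved stays moved. The work goes in short steps, Python scripts to look and compute and a tool call to move; the robot and the scene stay as the last step left them, time stands still between calls to the robot, and variables do not carry over. Pictures are saved under pics/ and viewed, about 8 in all and at most 12, crops included, and the job is handed in when it is done.

Besides the shell and the picture viewer there is one more tool, called in YAML: its name, and indented under it one key for each argument. arm_command: Moves the arm, as the interface text tells. Its arguments: {"type":"object","properties":{"delta_pos":{"type":"array"},"delta_rot":{"type":"array"},"jaw":{"type":"array"},"force":{"type":"number"}},"required":["delta_pos","delta_rot","jaw"]}

```bash
mkdir -p pics; ls
cat > h.py <<'E'
from station import *
import numpy as np, cv2
from scipy.spatial.transform import Rotation as R
def rot(f):
    o=np.array(f["orientation"],float)
    return o if o.shape==(3,3) else R.from_rotvec(o).as_matrix()
def at_z(f,px,z):
    d=rot(f)@np.linalg.inv(np.array(f["mtx"]))@np.array([px[0],px[1],1.]); e=np.array(f["eye"])
    return e+d*(z-e[2])/d[2]
def proj(f,p):
    c=rot(f).T@(np.array(p)-np.array(f["eye"])); q=np.array(f["mtx"])@c; return q[:2]/q[2]
def tri(fs,pxs):
    A=np.zeros((3,3));b=np.zeros(3)
    for f,px in zip(fs,pxs):
        d=rot(f)@np.linalg.inv(np.array(f["mtx"]))@np.array([px[0],px[1],1.]);d/=np.linalg.norm(d)
        M=np.eye(3)-np.outer(d,d);A+=M;b+=M@np.array(f["eye"])
    return np.linalg.solve(A,b)
E
python3 - <<'E'
from h import *
s=sense(); print({k:np.round(s[k],3) for k in("clock","tcp_pos","orientation","grip_width","wrist_force")})
for n in("scene","top"):
    f=grab_frame(n); cv2.imwrite(f"pics/{n}0.png",f["image"]); print(n,np.round(f["eye"],3),np.round(f["mtx"],1).tolist(),np.round(f["orientation"],3).tolist())
    for t in("drive","dust_cap","stand","pliers","ring","groove","spindle_tip","petri_stack","dropper_bottle_c","tape_roll","reagent_box_b"):
        print(t,[(np.round(d["centre"]).tolist(),round(d["confidence"],2)) for d in landmark_of(f,t)])
E
```

```text
pics
{'clock': np.float64(0.0), 'tcp_pos': array([ 0.159, -0.63 ,  0.23 ]), 'orientation': array([-3.116, -0.387,  0.   ]), 'grip_width': np.float64(0.085), 'wrist_force': array([ 0.997,  0.448, -0.127])}
scene [-0.037  1.077  0.829] [[538.2, 0.0, 274.3], [0.0, 538.2, 206.6], [0.0, 0.0, 1.0]] [-0.621, 2.51, -1.365]
drive [([328.0, 178.0], 0.66), ([279.0, 227.0], 0.61), ([306.0, 200.0], 0.6), ([306.0, 182.0], 0.3)]
dust_cap [([305.0, 180.0], 0.51)]
stand [([249.0, 261.0], 0.77)]
pliers [([252.0, 237.0], 0.8), ([198.0, 236.0], 0.67)]
ring [([197.0, 254.0], 0.72), ([247.0, 253.0], 0.61)]
groove [([279.0, 209.0], 0.91), ([305.0, 180.0], 0.87), ([333.0, 157.0], 0.64)]
spindle_tip [([334.0, 155.0], 0.85), ([307.0, 176.0], 0.67), ([279.0, 201.0], 0.63)]
petri_stack [([212.0, 219.0], 0.74)]
dropper_bottle_c [([241.0, 207.0], 0.76)]
tape_roll [([276.0, 313.0], 0.93)]
reagent_box_b [([378.0, 187.0], 0.89), ([210.0, 218.0], 0.41)]
top [0.195 0.021 1.586] [[525.4, 0.0, 279.0], [0.0, 525.4, 214.5], [0.0, 0.0, 1.0]] [-2.112, 2.134, -0.201]
drive [([272.0, 218.0], 0.92), ([374.0, 222.0], 0.86), ([327.0, 222.0], 0.73)]
dust_cap [([324.0, 216.0], 0.5)]
stand []
pliers [([220.0, 213.0], 0.74), ([214.0, 174.0], 0.73), ([226.0, 218.0], 0.33)]
ring [([212.0, 179.0], 0.74), ([223.0, 218.0], 0.6)]
groove [([271.0, 216.0], 0.89), ([328.0, 218.0], 0.82), ([376.0, 219.0], 0.56)]
spindle_tip [([383.0, 221.0], 0.97), ([326.0, 215.0], 0.62)]
petri_stack [([260.0, 158.0], 0.77)]
dropper_bottle_c [([326.0, 214.0], 0.75), ([287.0, 169.0], 0.64)]
tape_roll [([184.0, 268.0], 0.95), ([288.0, 170.0], 0.4)]
reagent_box_b [([382.0, 273.0], 0.94)]
```

Run:
```python
import cv2,numpy as np
a=cv2.imread("pics/scene0.png")[110:340,150:430]; b=cv2.imread("pics/top0.png")[120:320,150:430]
cv2.imwrite("pics/c0.png",cv2.resize(a,None,fx=2.6,fy=2.6,interpolation=cv2.INTER_CUBIC))
cv2.imwrite("pics/c1.png",cv2.resize(b,None,fx=2.6,fy=2.6,interpolation=cv2.INTER_CUBIC))
```

```text
(no output)
```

View pics/c0.png

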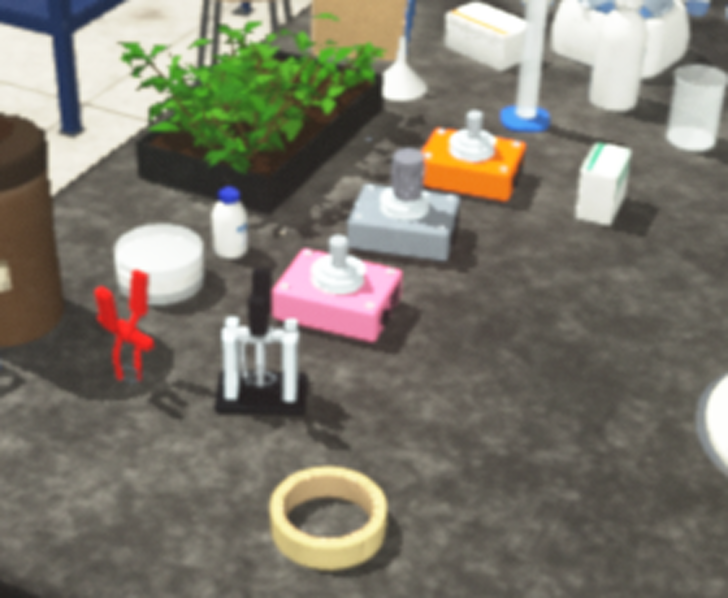

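View pics/c1.png

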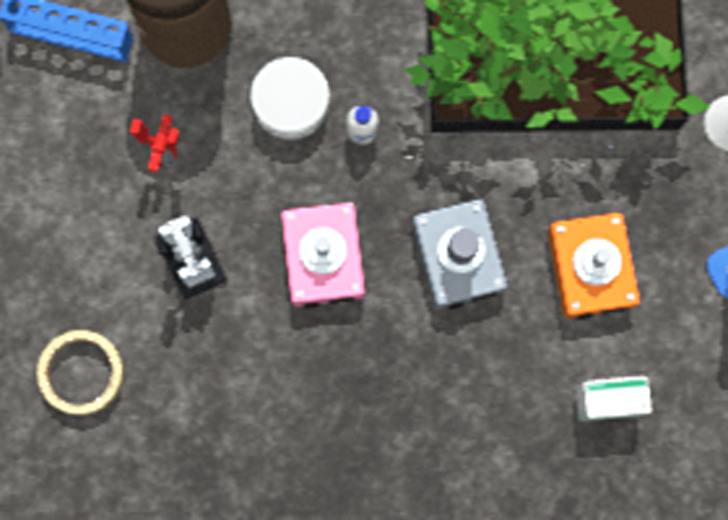

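Run:
```python
from h import *
from scipy.optimize import least_squares
fs=[grab_frame(n) for n in("scene","top")]
T=fs[1]
print("axes right/down",np.round(rot(T)[:,:2].T,2).tolist())
px=lambda u,v:(u/2.6+150,v/2.6+120)
print("cap top (z106)",at_z(T,px(464,243),.106))
for n,c in (("grey",[(416,216),(482,201),(505,290),(437,305)]),):
    p=np.array([at_z(T,px(*q),.04)[:2] for q in c]);print(n,p.round(3).tolist(),p.mean(0).round(4))
for t,cs in (("dust_cap",((305,180),(324,216))),("groove",((305,180),(328,218))),("pliers",((252,237),(220,213))),("ring",((247,253),(223,218)))):
    p=tri(fs,cs);print(t,p.round(3),[np.round(proj(f,p)-c,1).tolist() for f,c in zip(fs,cs)])
# masks
for t,near in (("dust_cap",(305,176)),("pliers",(252,237)),("stand",(249,250))):
  for f,nm in zip(fs,"st"):
    for d in outline_of(f,t):
        r=d["region"];ys,xs=np.nonzero(r)
        print(t,nm,round(d["confidence"],2),np.round(d["centre"]),xs.min(),xs.max(),ys.min(),ys.max(),cv2.minAreaRect(np.c_[xs,ys].astype(np.float32)))
for t,c,z in (("petri",(260,160),.04),("bottle",(287,169),.04),("tape",(184,264),.01),("box",(382,273),.06)): print(t,at_z(T,c,z).round(3))
print("pink",at_z(T,px(322,253),.04).round(3),"orange",at_z(T,px(596,264),.04).round(3),"red",at_z(T,px(157,140),.1).round(3))
print("bar ends z72", [at_z(T,px(*q),.078).round(3) for q in((175,225),(204,277))])
s=sense();print(R.from_rotvec(s["orientation"]).as_matrix().round(3).tolist())
```

```text
axes right/down [[-0.01, -1.0, -0.0], [-0.98, 0.01, -0.19]]
cap top (z106) [ 0.47756354 -0.12310642  0.106     ]
grey [[0.523, -0.075], [0.54, -0.152], [0.435, -0.175], [0.418, -0.097]] [ 0.4788 -0.1246]
dust_cap [ 0.476 -0.113  0.077] [[0.1, 0.0], [-0.0, -0.1]]
groove [ 0.476 -0.123  0.07 ] [[1.7, 0.4], [-0.5, -1.6]]
pliers [0.482 0.189 0.076] [[-2.7, -0.7], [0.8, 2.1]]
ring [0.486 0.189 0.024] [[1.3, 0.3], [-0.4, -1.0]]
dust_cap s 0.48 [307. 176.] 301 313 168 187 ((306.9024353027344, 177.3780517578125), (11.595312118530273, 19.32552146911621), 6.340190887451172)
dust_cap t 0.59 [327. 216.] 322 334 208 221 ((328.0, 214.5), (13.0, 12.0), 90.0)
pliers s 0.92 [202. 230.] 186 208 213 257 ((197.1261749267578, 235.15493774414062), (43.96484375, 21.342933654785156), 87.70938873291016)
pliers s 0.73 [251. 256.] 232 268 232 269 ((250.38491821289062, 250.6471710205078), (35.748836517333984, 36.356956481933594), 2.4895529747009277)
pliers s 0.64 [252. 236.] 237 264 213 258 ((249.73170471191406, 235.4146270751953), (42.57114791870117, 24.989559173583984), 69.77513122558594)
pliers t 0.68 [211. 172.] 201 217 166 184 ((210.50003051757812, 173.5), (19.230182647705078, 13.86362075805664), 63.43495178222656)
stand s 0.84 [250. 258.] 233 268 232 269 ((250.88763427734375, 250.97216796875), (34.827674865722656, 36.91642761230469), 2.6025619506835938)
stand t 0.83 [224. 219.] 211 236 203 233 ((222.91754150390625, 217.81446838378906), (28.632762908935547, 18.073162078857422), 66.03750610351562)
petri [0.659 0.075 0.04 ]
bottle [ 0.629 -0.007  0.04 ]
tape [0.346 0.305 0.01 ]
box [ 0.309 -0.278  0.06 ]
pink [0.48  0.034 0.04 ] orange [ 0.464 -0.281  0.04 ] red [0.6   0.218 0.1  ]
bar ends z72 [array([0.507, 0.199, 0.078]), array([0.447, 0.166, 0.078])]
[[0.97, 0.244, 0.0], [0.244, -0.97, 0.0], [0.0, 0.0, -1.0]]
```

arm_command:
  delta_pos:
    - [31, -29, 0]
    - [31, -30, 0]
    - [31, -29, 0]
    - [31, -30, 0]
    - [31, -29, 0]
    - [31, -30, 0]
    - [31, -29, 0]
    - [31, -30, 0]
  delta_rot:
    - [0, 0, 0]
    - [0, 0, 0]
    - [0, 0, 0]
    - [0, 0, 0]
    - [0, 0, 0]
    - [0, 0, 0]
    - [0, 0, 0]
    - [0, 0, 0]
  jaw: [85, 85, 85, 85, 85, 85, 85, 85]
  force: 25

```text
clock: 2.6
tcp_pos: [0.3424, -0.3398, 0.2316]
orientation: [3.117, 0.387, 0.001]
wrist_force: [0.9, 0.0, -0.7]
grip_width: 0.0849
```

arm_command:
  delta_pos:
    - [31, -30, 0]
    - [31, -30, 0]
    - [31, -29, 0]
    - [31, -30, 0]
    - [31, -29, 0]
    - [31, -29, 0]
    - [0, 0, 0]
  delta_rot:
    - [0, 0, 0]
    - [0, 0, 0]
    - [0, 0, 0]
    - [0, 0, 0]
    - [0, 0, 0]
    - [0, 0, 0]
    - [0, 0, 0]
  jaw: [85, 85, 85, 85, 85, 85, 85]

```text
clock: 3.48
tcp_pos: [0.4806, -0.1199, 0.2319]
orientation: [-3.115, -0.397, -0.003]
wrist_force: [0.1, -0.1, -0.1]
grip_width: 0.085
```

arm_command:
  delta_pos:
    - [-4, 3, 20]
    - [0, 0, 30]
    - [0, 0, 30]
    - [0, 0, 30]
    - [0, 0, 25]
    - [0, 0, 20]
    - [0, 0, 10]
    - [0, 0, 0]
  delta_rot:
    - [0, 0, 0]
    - [0, 0, 0]
    - [0, 0, 0]
    - [0, 0, 0]
    - [0, 0, 0]
    - [0, 0, 0]
    - [0, 0, 0]
    - [0, 0, 0]
  jaw: [85, 85, 85, 85, 85, 85, 85, 85]

```text
clock: 4.47
tcp_pos: [0.4751, -0.1281, 0.066]
orientation: [-3.118, -0.386, 0.002]
wrist_force: [0.1, -0.3, 1.0]
grip_width: 0.0851
```

arm_command:
  delta_pos:
    - [0, 0, 0]
    - [0, 0, 0]
    - [0, 0, 0]
    - [0, 0, 0]
    - [0, 0, 0]
    - [0, 0, 0]
    - [0, 0, 0]
    - [0, 0, 0]
  delta_rot:
    - [0, 0, 0]
    - [0, 0, 0]
    - [0, 0, 0]
    - [0, 0, 0]
    - [0, 0, 0]
    - [0, 0, 0]
    - [0, 0, 0]
    - [0, 0, 0]
  jaw: [60, 45, 32, 28, 28, 28, 28, 28]
  force: 25

```text
clock: 5.48
tcp_pos: [0.476, -0.1272, 0.0671]
orientation: [3.117, 0.387, 0.001]
wrist_force: [-2.2, 2.0, 5.9]
grip_width: 0.0343
```

arm_command:
  delta_pos:
    - [0, 0, -5]
    - [0, 0, -10]
    - [0, 0, -20]
    - [0, 0, -20]
    - [0, 0, -20]
    - [0, 0, -20]
    - [0, 0, -15]
    - [0, 0, 0]
  delta_rot:
    - [0, 0, 0]
    - [0, 0, 0]
    - [0, 0, 0]
    - [0, 0, 0]
    - [0, 0, 0]
    - [0, 0, 0]
    - [0, 0, 0]
    - [0, 0, 0]
  jaw: [28, 28, 28, 28, 28, 28, 28, 28]

```text
clock: 6.48
tcp_pos: [0.4764, -0.1282, 0.1776]
orientation: [3.116, 0.386, 0.003]
wrist_force: [-0.0, -0.1, -0.4]
grip_width: 0.0338
```

Run:
```python
from h import *
fs=[grab_frame(n) for n in("scene","top")]
a=fs[0]["image"][100:280,200:380];b=fs[1]["image"][150:270,190:400]
im=np.zeros((520,800,3),np.uint8)
a=cv2.resize(a,(400,400),interpolation=cv2.INTER_CUBIC);b=cv2.resize(b,(400,229),interpolation=cv2.INTER_CUBIC)
im[:400,:400]=a;im[:229,400:]=b;cv2.imwrite("pics/lift.png",im)
for f in fs:
  for t in("groove","spindle_tip","drive","dust_cap"): print(t,[(np.round(d["centre"],1).tolist(),round(d["confidence"],2)) for d in landmark_of(f,t)])
```

```text
groove [([330.9, 158.7], 0.64), ([306.2, 176.4], 0.61), ([281.4, 209.0], 0.56), ([307.3, 148.1], 0.18)]
spindle_tip [([331.4, 149.9], 0.96), ([303.8, 173.4], 0.89), ([280.2, 204.1], 0.75)]
drive [([280.5, 228.9], 0.78), ([307.6, 200.9], 0.71)]
dust_cap [([305.3, 147.7], 0.62)]
groove [([328.3, 215.5], 0.92), ([273.4, 217.2], 0.71), ([376.8, 220.2], 0.69)]
spindle_tip [([326.2, 216.3], 0.9), ([272.4, 210.6], 0.82), ([381.6, 221.9], 0.76)]
drive [([271.7, 218.1], 0.96), ([327.6, 221.6], 0.82), ([377.2, 225.9], 0.82), ([221.6, 214.3], 0.48), ([261.3, 161.5], 0.36)]
dust_cap []
```

View pics/lift.png

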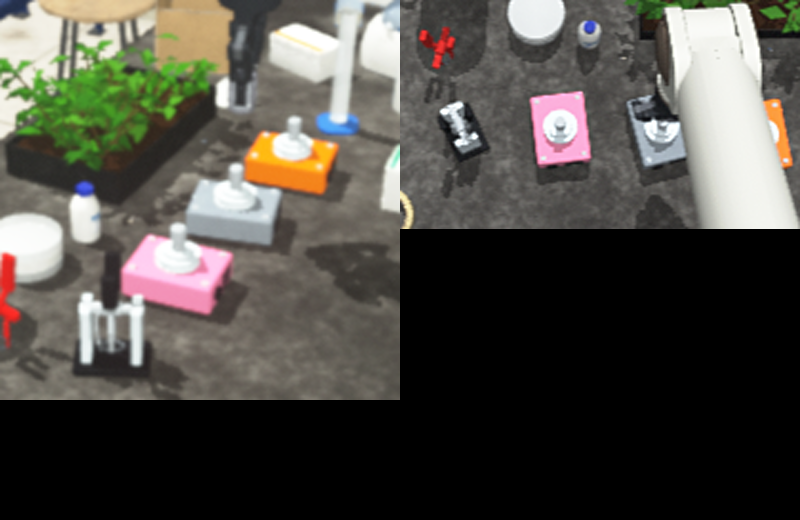

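arm_command:
  delta_pos:
    - [10, -29, 0]
    - [10, -29, 0]
    - [10, -29, 0]
    - [10, -29, 0]
    - [10, -29, 0]
    - [10, -29, 0]
    - [10, -29, 0]
    - [10, -29, 0]
  delta_rot:
    - [0, 0, 0]
    - [0, 0, 0]
    - [0, 0, 0]
    - [0, 0, 0]
    - [0, 0, 0]
    - [0, 0, 0]
    - [0, 0, 0]
    - [0, 0, 0]
  jaw: [28, 28, 28, 28, 28, 28, 28, 28]

```text
clock: 7.98
tcp_pos: [0.4966, 0.1178, 0.1762]
orientation: [-3.118, -0.387, 0.0]
wrist_force: [0.8, -0.6, -0.1]
grip_width: 0.0343
```

arm_command:
  delta_pos:
    - [10, -29, 0]
    - [10, -29, 0]
    - [10, -29, 0]
    - [10, -29, 0]
    - [10, -29, 0]
    - [10, -29, 0]
    - [10, -29, 0]
    - [10, -29, 0]
  delta_rot:
    - [0, 0, 0]
    - [0, 0, 0]
    - [0, 0, 0]
    - [0, 0, 0]
    - [0, 0, 0]
    - [0, 0, 0]
    - [0, 0, 0]
    - [0, 0, 0]
  jaw: [28, 28, 28, 28, 28, 28, 28, 28]

```text
clock: 8.98
tcp_pos: [0.5174, 0.3622, 0.1759]
orientation: [3.117, 0.386, -0.001]
wrist_force: [1.1, -0.3, -0.5]
grip_width: 0.0341
```

arm_command:
  delta_pos:
    - [0, 0, 20]
    - [0, 0, 25]
    - [0, 0, 30]
    - [0, 0, 30]
    - [0, 0, 20]
    - [0, 0, 20]
    - [0, 0, 10]
    - [0, 0, 0]
  delta_rot:
    - [0, 0, 0]
    - [0, 0, 0]
    - [0, 0, 0]
    - [0, 0, 0]
    - [0, 0, 0]
    - [0, 0, 0]
    - [0, 0, 0]
    - [0, 0, 0]
  jaw: [28, 28, 28, 28, 28, 28, 28, 28]

```text
clock: 9.98
tcp_pos: [0.5172, 0.3612, 0.0208]
orientation: [3.117, 0.387, -0.001]
wrist_force: [0.1, -0.2, 0.4]
grip_width: 0.0345
```

arm_command:
  delta_pos:
    - [0, 0, 4]
    - [0, 0, 3]
    - [0, 0, 2]
    - [0, 0, 1]
    - [0, 0, 0]
  delta_rot:
    - [0, 0, 0]
    - [0, 0, 0]
    - [0, 0, 0]
    - [0, 0, 0]
    - [0, 0, 0]
  jaw: [28, 28, 28, 28, 28]

```text
clock: 10.6
tcp_pos: [0.5174, 0.3614, 0.0113]
orientation: [3.118, 0.387, 0.0]
wrist_force: [0.2, 1.7, 0.6]
grip_width: 0.0345
```

arm_command:
  delta_pos:
    - [0, 0, 1]
    - [0, 0, 1]
    - [0, 0, 0]
    - [0, 0, 0]
  delta_rot:
    - [0, 0, 0]
    - [0, 0, 0]
    - [0, 0, 0]
    - [0, 0, 0]
  jaw: [28, 28, 28, 28]

```text
clock: 11.1
tcp_pos: [0.5174, 0.3614, 0.0093]
orientation: [3.118, 0.387, -0.0]
wrist_force: [-0.8, -0.3, 0.3]
grip_width: 0.0344
```

arm_command:
  delta_pos:
    - [0, 0, 1]
    - [0, 0, 1]
    - [0, 0, 0]
    - [0, 0, 0]
  delta_rot:
    - [0, 0, 0]
    - [0, 0, 0]
    - [0, 0, 0]
    - [0, 0, 0]
  jaw: [28, 28, 28, 28]

```text
clock: 11.6
tcp_pos: [0.5175, 0.3614, 0.0091]
orientation: [3.117, 0.387, 0.001]
wrist_force: [-3.7, -3.4, 13.4]
grip_width: 0.0342
```

Contact with the bench; release gently and withdraw.

arm_command:
  delta_pos:
    - [0, 0, -2]
    - [0, 0, 0]
    - [0, 0, 0]
    - [0, 0, 0]
    - [0, 0, 0]
    - [0, 0, 0]
  delta_rot:
    - [0, 0, 0]
    - [0, 0, 0]
    - [0, 0, 0]
    - [0, 0, 0]
    - [0, 0, 0]
    - [0, 0, 0]
  jaw: [28, 36, 44, 60, 75, 85]

```text
clock: 12.35
tcp_pos: [0.5174, 0.3614, 0.0092]
orientation: [3.118, 0.387, -0.0]
wrist_force: [-0.1, 0.0, 0.0]
grip_width: 0.085
```

arm_command:
  delta_pos:
    - [0, 0, -10]
    - [0, 0, -30]
    - [0, 0, -40]
    - [0, 0, -40]
    - [0, 0, -40]
    - [0, 0, -40]
    - [0, 0, -20]
    - [0, 0, 0]
  delta_rot:
    - [0, 0, 0]
    - [0, 0, 0]
    - [0, 0, 0]
    - [0, 0, 0]
    - [0, 0, 0]
    - [0, 0, 0]
    - [0, 0, 0]
    - [0, 0, 0]
  jaw: [85, 85, 85, 85, 85, 85, 85, 85]

```text
clock: 13.35
tcp_pos: [0.518, 0.3619, 0.2308]
orientation: [-3.117, -0.386, -0.004]
wrist_force: [-1.1, -0.8, -0.4]
grip_width: 0.0849
```

Run:
```python
from h import *
fs=[grab_frame(n) for n in("scene","top")]
cv2.imwrite("pics/s2.png",fs[0]["image"]);cv2.imwrite("pics/t2.png",fs[1]["image"])
a=fs[0]["image"][190:330,110:290];b=fs[1]["image"][130:300,80:360]
im=np.zeros((600,800,3),np.uint8)
im[:311,:400]=cv2.resize(a,(400,311),interpolation=cv2.INTER_CUBIC)
im[:243,400:]=cv2.resize(b,(400,243),interpolation=cv2.INTER_CUBIC)
c=fs[1]["image"][185:245,195:255];im[250:600,450:800]=cv2.resize(c,(350,350),interpolation=cv2.INTER_CUBIC)
c=fs[1]["image"][190:240,300:355];im[315:600,0:314]=cv2.resize(c,(314,285),interpolation=cv2.INTER_CUBIC)
cv2.imwrite("pics/place.png",im)
for f in fs:
  for t in("groove","spindle_tip","drive","dust_cap","pliers","ring","stand"): print(t,[(np.round(d["centre"],1).tolist(),round(d["confidence"],2)) for d in landmark_of(f,t)])
```

```text
groove [([332.3, 157.9], 0.89), ([280.9, 208.1], 0.71), ([305.0, 176.9], 0.57)]
spindle_tip [([304.5, 175.2], 0.6)]
drive [([280.2, 228.4], 0.92), ([330.6, 175.3], 0.68), ([305.8, 200.2], 0.66)]
dust_cap [([196.6, 296.5], 0.89), ([276.4, 313.1], 0.38)]
pliers [([197.7, 236.6], 0.64)]
ring [([244.8, 251.8], 0.86), ([200.9, 252.7], 0.71)]
stand [([249.4, 259.8], 0.87)]
groove [([273.6, 213.8], 0.97), ([376.9, 219.3], 0.9), ([327.1, 215.9], 0.68)]
spindle_tip [([275.2, 214.1], 0.78), ([381.6, 217.8], 0.66), ([329.0, 214.5], 0.61)]
drive [([373.4, 222.5], 0.89), ([273.8, 219.9], 0.83), ([327.5, 220.7], 0.81)]
dust_cap []
pliers [([209.9, 172.2], 0.66)]
ring [([327.8, 222.8], 0.55), ([210.0, 179.5], 0.52)]
stand []
```

View pics/place.png

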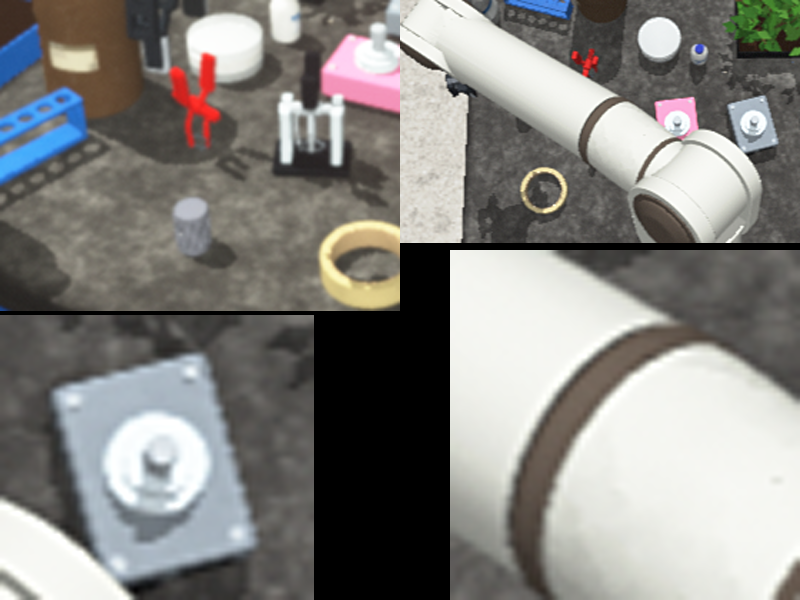

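```bash
cat > ov.py <<'E'
from h import *
# overlay drawing onto enlarged crop
def ov(f,img,c0,c1,r0,r1,W,items):
    k=W/(c1-c0); im=cv2.resize(img[r0:r1,c0:c1],None,fx=k,fy=k,interpolation=cv2.INTER_CUBIC)
    for p,col,cl in items:
        q=np.array([(proj(f,x)-[c0,r0]+.5)*k for x in p]); cv2.polylines(im,[np.round(q).astype(int).reshape(-1,1,2)],cl,col,1,cv2.LINE_AA)
    return im
def box(x,y,yaw,cx,cy,hx,hy,z):
    c,s=np.cos(yaw),np.sin(yaw)
    return [(x+c*(cx+a*hx)-s*(cy+b*hy),y+s*(cx+a*hx)+c*(cy+b*hy),z) for a,b in((1,1),(1,-1),(-1,-1),(-1,1))]
def circ(x,y,r,z): return [(x+r*np.cos(t),y+r*np.sin(t),z) for t in np.linspace(0,2*np.pi,33)]
def items(x,y,yaw):
    return [(box(x,y,yaw,0,0,.042,.028,.01),(0,255,255),True),(box(x,y,yaw,0,0,.034,.005,.076),(0,0,255),True),
     (box(x,y,yaw,0,.022,.009,.004,.13),(0,255,0),True),(box(x,y,yaw,0,-.022,.009,.004,.13),(255,255,0),True)]
E
python3 - <<'E'
from ov import *
fs=[grab_frame(n) for n in("scene","top")]
x,y,w=.481,.187,np.radians(26)
S=cv2.imread("pics/scene0.png");T=cv2.imread("pics/top0.png")
t=at_z(fs[1],(327.7,213.4),.088);print("tip top",t.round(4))
a=ov(fs[0],S,225,275,205,275,400,items(x,y,w)); b=ov(fs[1],T,200,245,195,240,400,items(x,y,w))
X,Y=t[:2]
di=[(circ(X,Y,.018,.058),(0,0,255),True),(circ(X,Y,.026,.052),(0,255,0),True),(circ(X,Y,.009,.088),(255,0,0),True)]
T2=cv2.imread("pics/t2.png");S2=cv2.imread("pics/s2.png")
im=np.zeros((600,800,3),np.uint8); im[:560,:400]=a[:600]; im[:400,400:]=b
c=ov(fs[1],T2,310,346,200,236,200,di);d=ov(fs[0],S2,288,324,160,196,200,di);im[400:,400:600]=c;im[400:,600:]=d
cv2.imwrite("pics/ov1.png",im)
E
```

```text
tip top [ 0.4812 -0.1227  0.088 ]
```

View pics/ov1.png

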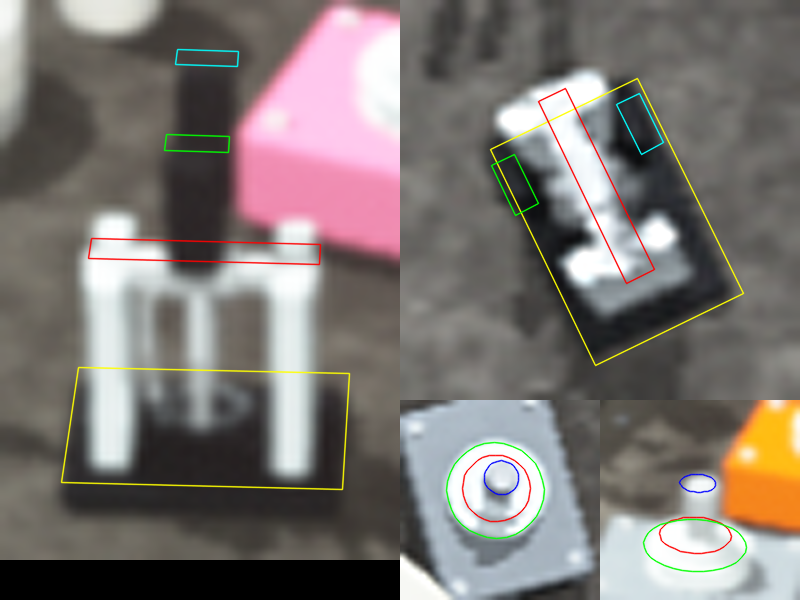

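arm_command:
  delta_pos:
    - [-15, 32, 0]
    - [-15, 32, 0]
    - [-15, 32, 0]
    - [-15, 32, 0]
    - [-16, 32, 0]
    - [0, 0, 0]
    - [0, 0, 0]
    - [0, 0, 0]
  delta_rot:
    - [0, 0, 0]
    - [0, 0, 0]
    - [0, 0, 0]
    - [0, 0, 0]
    - [0, 0, 0]
    - [0, 0, -6]
    - [0, 0, -6]
    - [0, 0, 0]
  jaw: [85, 85, 85, 85, 85, 85, 85, 85]

```text
clock: 15.25
tcp_pos: [0.4829, 0.1875, 0.2295]
orientation: [-3.061, -0.709, -0.001]
wrist_force: [0.1, 0.3, -0.5]
grip_width: 0.0851
```

Run:
```python
from h import *
s=sense();M=R.from_rotvec(s["orientation"]).as_matrix();print(s["tcp_pos"],M.round(3).tolist(),s["joints"])
print((M.T@(np.array([.4837,.1883,.13])-s["tcp_pos"])).round(4))
```

```text
[0.48286705 0.18754269 0.2294913 ] [[0.898, 0.44, 0.0], [0.44, -0.898, 0.0], [0.0, 0.0, -1.0]] [ 0.30669368  0.35218917 -0.88138055  1.87121863  0.30989691  1.06142276
 -1.81392004]
[ 0.001  -0.0003  0.0995]
```

arm_command:
  delta_pos:
    - [1, 0, 30]
    - [0, 0, 30]
    - [0, 0, 25]
    - [0, 0, 20]
    - [0, 0, 20]
    - [0, 0, 12]
    - [0, 0, 5]
    - [0, 0, 0]
  delta_rot:
    - [0, 0, 0]
    - [0, 0, 0]
    - [0, 0, 0]
    - [0, 0, 0]
    - [0, 0, 0]
    - [0, 0, 0]
    - [0, 0, 0]
    - [0, 0, 0]
  jaw: [85, 85, 85, 85, 85, 85, 85, 85]

```text
clock: 16.25
tcp_pos: [0.4838, 0.1883, 0.0874]
orientation: [-3.06, -0.711, -0.0]
wrist_force: [0.6, -0.1, 0.2]
grip_width: 0.085
```

Run:
```python
from ov import *
fs=[grab_frame(n) for n in("scene","top")]
a=ov(fs[0],fs[0]["image"],215,285,190,270,500,[])
cv2.imwrite("pics/grip.png",a)
```

```text
(no output)
```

View pics/grip.png

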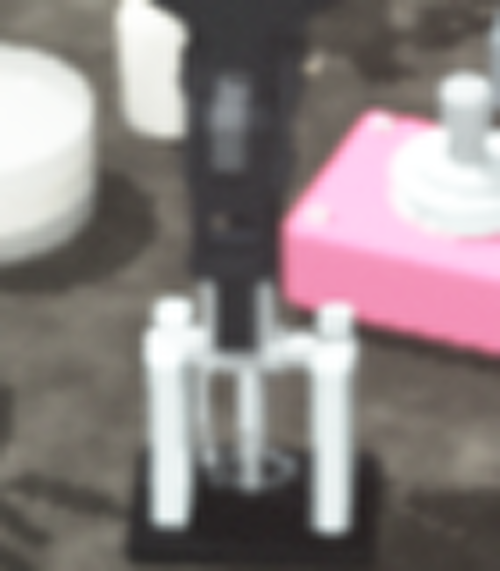

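arm_command:
  delta_pos:
    - [0, 0, 0]
    - [0, 0, 0]
    - [0, 0, 0]
    - [0, 0, 0]
    - [0, 0, 0]
    - [0, 0, 0]
    - [0, 0, 0]
    - [0, 0, 0]
  delta_rot:
    - [0, 0, 0]
    - [0, 0, 0]
    - [0, 0, 0]
    - [0, 0, 0]
    - [0, 0, 0]
    - [0, 0, 0]
    - [0, 0, 0]
    - [0, 0, 0]
  jaw: [70, 60, 54, 50, 46, 42, 38, 34]
  force: 28

```text
clock: 17.35
tcp_pos: [0.4832, 0.1903, 0.0883]
orientation: [-3.058, -0.712, -0.001]
wrist_force: [-4.6, 3.0, 9.5]
grip_width: 0.0389
```

arm_command:
  delta_pos:
    - [0, 0, 0]
    - [0, 0, 0]
    - [0, 0, 0]
    - [0, 0, 0]
  delta_rot:
    - [0, 0, 0]
    - [0, 0, 0]
    - [0, 0, 0]
    - [0, 0, 0]
  jaw: [32, 32, 32, 32]

```text
clock: 17.85
tcp_pos: [0.4833, 0.1903, 0.0883]
orientation: [-3.058, -0.712, -0.001]
wrist_force: [-3.7, 2.8, 10.9]
grip_width: 0.0388
```

arm_command:
  delta_pos:
    - [0, 0, -3]
    - [0, 0, -7]
    - [0, 0, -15]
    - [0, 0, -20]
    - [0, 0, -20]
    - [0, 0, -25]
    - [0, 0, -20]
    - [0, 0, 0]
  delta_rot:
    - [0, 0, 0]
    - [0, 0, 0]
    - [0, 0, 0]
    - [0, 0, 0]
    - [0, 0, 0]
    - [0, 0, 0]
    - [0, 0, 0]
    - [0, 0, 0]
  jaw: [32, 32, 32, 32, 32, 32, 32, 32]

```text
clock: 18.85
tcp_pos: [0.4851, 0.1884, 0.1994]
orientation: [3.06, 0.71, 0.006]
wrist_force: [0.3, -0.6, -1.4]
grip_width: 0.0385
```

Run:
```python
from ov import *
fs=[grab_frame(n) for n in("scene","top")]
s=sense();M=R.from_rotvec(s["orientation"]).as_matrix()
print(s["tcp_pos"],s["grip_width"],(M.T@np.array([.4805-s["tcp_pos"][0],-.1227-s["tcp_pos"][1],0])).round(4))
a=ov(fs[0],fs[0]["image"],215,285,165,250,500,[]);cv2.imwrite("pics/up.png",a[:600])
for f in fs:
  for t in("pliers","ring"): print(t,[(np.round(d["centre"],1).tolist(),round(d["confidence"],2)) for d in landmark_of(f,t)])
```

```text
[0.48363095 0.1875957  0.19719632] 0.038813595583643515 [-1.394e-01  2.772e-01  2.000e-04]
pliers [([199.1, 237.5], 0.88), ([252.7, 200.3], 0.61), ([305.7, 199.6], 0.61)]
ring [([199.2, 253.6], 0.78), ([248.5, 217.2], 0.61)]
pliers []
ring []
```

View pics/up.png

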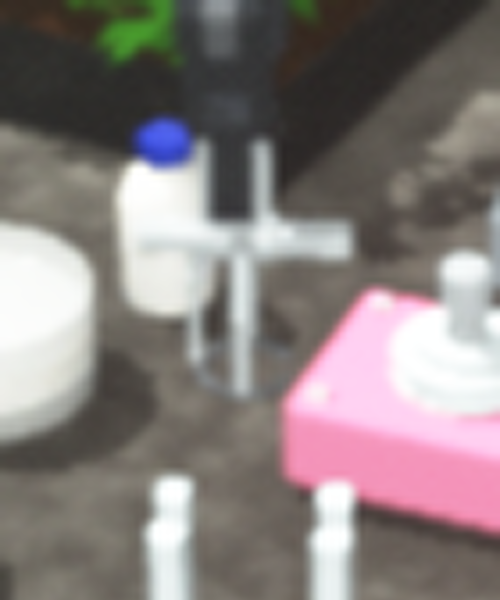

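arm_command:
  delta_pos:
    - [-9, 18, 0]
    - [-18, 36, 0]
    - [-18, 36, 0]
    - [-18, 36, 0]
    - [-18, 36, 0]
    - [-18, 36, 0]
    - [-18, 36, 0]
    - [-14, 25, 0]
  delta_rot:
    - [0, 0, 0]
    - [0, 0, 0]
    - [0, 0, 0]
    - [0, 0, 0]
    - [0, 0, 0]
    - [0, 0, 0]
    - [0, 0, 0]
    - [0, 0, 0]
  jaw: [32, 32, 32, 32, 32, 32, 32, 32]

```text
clock: 20.15
tcp_pos: [0.4797, -0.1041, 0.1967]
orientation: [-3.06, -0.708, 0.001]
wrist_force: [0.1, 0.1, -2.1]
grip_width: 0.0386
```

arm_command:
  delta_pos:
    - [-9, 18, 0]
    - [0, 0, 0]
    - [0, 0, 0]
    - [0, 0, 0]
  delta_rot:
    - [0, 0, 0]
    - [0, 0, 0]
    - [0, 0, 0]
    - [0, 0, 0]
  jaw: [32, 32, 32, 32]

```text
clock: 20.65
tcp_pos: [0.4801, -0.1208, 0.1972]
orientation: [-3.059, -0.714, -0.0]
wrist_force: [1.0, -0.0, -1.2]
grip_width: 0.039
```

Run:
```python
from ov import *
fs=[grab_frame(n) for n in("scene","top")]
s=sense();print(s["tcp_pos"],s["orientation"],s["grip_width"],s["wrist_force"])
cv2.imwrite("pics/s3.png",fs[0]["image"]);cv2.imwrite("pics/t3.png",fs[1]["image"])
X,Y,Z=s["tcp_pos"]; oz=Z-.0883+.072
di=[(circ(.4795,-.123,.018,.058),(0,0,255),True),(circ(.4795,-.123,.009,.088),(255,0,0),True),(circ(X,Y,.0145,oz-.05),(0,255,0),True),(box(X,Y,np.radians(26),0,0,.034,.005,oz),(0,255,255),True)]
a=ov(fs[0],fs[0]["image"],275,335,125,200,400,di);a2=ov(fs[0],fs[0]["image"],275,335,125,200,400,[])
cv2.imwrite("pics/hov.png",np.hstack([a,a2]))
for f in fs:
  for t in("pliers","ring","spindle_tip"): print(t,[(np.round(d["centre"],1).tolist(),round(d["confidence"],2)) for d in landmark_of(f,t)])
```

```text
[ 0.48014458 -0.12121608  0.19732361] [-3.05940805e+00 -7.13098349e-01 -1.06337122e-04] 0.03885369302149225 [-0.68972388 -0.49093996 -1.58011464]
pliers [([310.4, 145.4], 0.74), ([197.6, 235.8], 0.71)]
ring [([198.4, 254.2], 0.82), ([304.5, 159.6], 0.5)]
spindle_tip [([304.2, 172.6], 0.73), ([280.8, 205.1], 0.66), ([331.8, 155.2], 0.65)]
pliers [([330.0, 204.7], 0.59), ([211.5, 173.7], 0.5)]
ring [([213.9, 176.6], 0.77), ([329.7, 208.5], 0.6)]
spindle_tip [([329.3, 213.5], 0.67), ([276.1, 213.2], 0.61), ([324.4, 216.9], 0.54), ([381.6, 217.8], 0.51)]
```

View pics/hov.png

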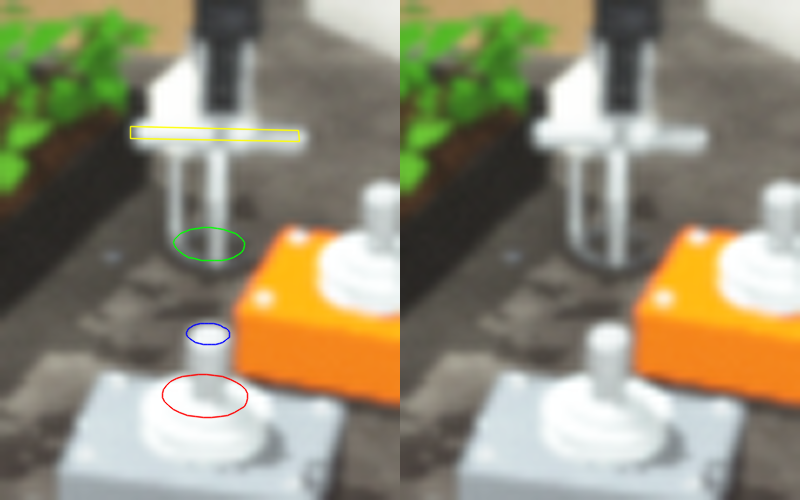

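arm_command:
  delta_pos:
    - [1, 1, 6]
    - [0, 0, 10]
    - [0, 0, 10]
    - [0, 0, 8]
    - [0, 0, 0]
    - [0, 0, 0]
    - [0, 0, 0]
  delta_rot:
    - [0, 0, 0]
    - [0, 0, 0]
    - [0, 0, 0]
    - [0, 0, 0]
    - [0, 0, 0]
    - [0, 0, 0]
    - [0, 0, 0]
  jaw: [32, 32, 32, 32, 32, 32, 32]

```text
clock: 21.92
tcp_pos: [0.4817, -0.1228, 0.1637]
orientation: [3.06, 0.711, 0.001]
wrist_force: [-0.2, -0.3, -2.1]
grip_width: 0.0388
```

Run:
```python
from ov import *
fs=[grab_frame(n) for n in("scene","top")]
s=sense();print(s["tcp_pos"],s["orientation"],s["grip_width"],s["wrist_force"])
X,Y,Z=s["tcp_pos"]; oz=Z-.0883+.072; w=np.radians(26)
cx,cy=X-.0022*np.cos(w),Y-.0022*np.sin(w); print("ring est",cx,cy,oz-.05)
di=[(circ(.4795,-.123,.009,.088),(255,0,0),True),(circ(cx,cy,.0165,oz-.05),(0,255,0),True),(box(cx,cy,w,0,0,.034,.005,oz),(0,255,255),True)]
f,g=fs
a=np.hstack([ov(f,f["image"],285,325,140,185,400,di),ov(f,f["image"],285,325,140,185,400,[])])
cv2.imwrite("pics/hov2.png",a)
di[0]=(circ(.4812,-.1227,.009,.088),(255,0,0),True)
b=np.hstack([ov(g,g["image"],308,348,190,235,400,di),ov(g,g["image"],308,348,190,235,400,[])])
cv2.imwrite("pics/hov2t.png",b)
```

```text
[ 0.48165099 -0.1228224   0.16365326] [3.05971355e+00 7.10313038e-01 8.65671863e-04] 0.039128668410713247 [-0.09681837  0.19045339 -1.03032929]
ring est 0.47967364391417694 -0.1237868149884161 0.09735326445966454
```

View pics/hov2.png

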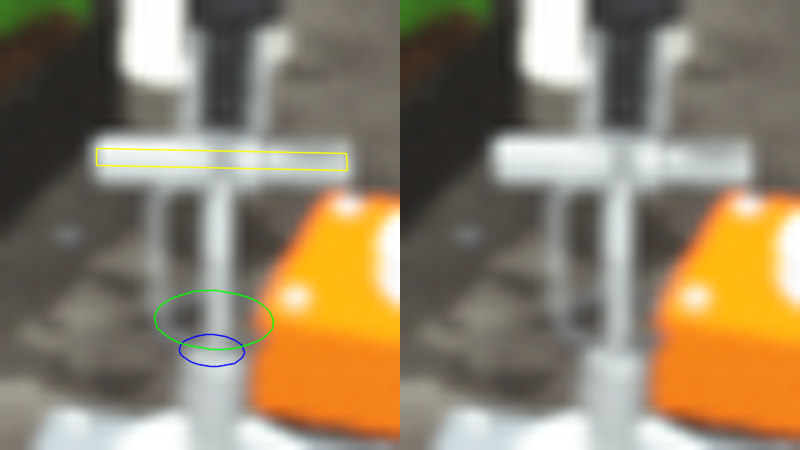

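View pics/hov2t.png

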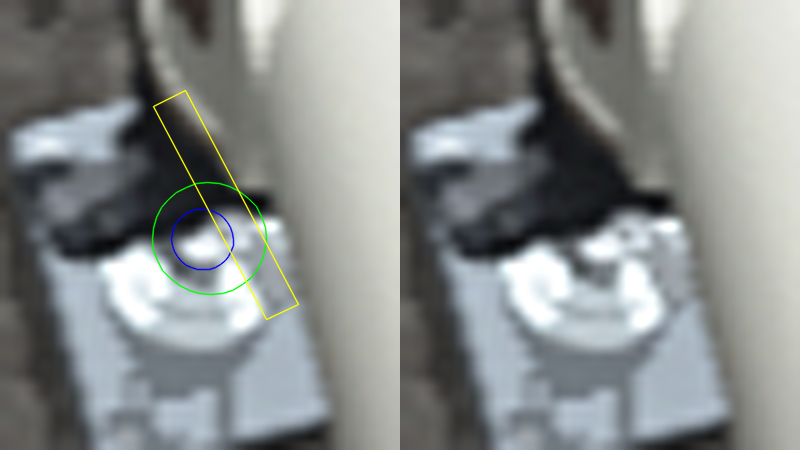

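arm_command:
  delta_pos:
    - [0, 0.5, 3]
    - [0, 0, 3]
    - [0, 0, 3]
    - [0, 0, 0]
    - [0, 0, 0]
  delta_rot:
    - [0, 0, 0]
    - [0, 0, 0]
    - [0, 0, 0]
    - [0, 0, 0]
    - [0, 0, 0]
  jaw: [32, 32, 32, 32, 32]

```text
clock: 22.65
tcp_pos: [0.4817, -0.1231, 0.1543]
orientation: [-3.06, -0.711, -0.0]
wrist_force: [-0.1, -0.1, -1.7]
grip_width: 0.0386
```

arm_command:
  delta_pos:
    - [0, 0, 3]
    - [0, 0, 3]
    - [0, 0, 2]
    - [0, 0, 0]
    - [0, 0, 0]
  delta_rot:
    - [0, 0, 0]
    - [0, 0, 0]
    - [0, 0, 0]
    - [0, 0, 0]
    - [0, 0, 0]
  jaw: [32, 32, 32, 32, 32]

```text
clock: 23.28
tcp_pos: [0.4817, -0.1231, 0.1464]
orientation: [3.06, 0.711, 0.0]
wrist_force: [-0.7, -0.4, -1.6]
grip_width: 0.0384
```

arm_command:
  delta_pos:
    - [0, -1, 0]
    - [0, -1, 0]
    - [0, 0, 0]
    - [0, 0, 0]
  delta_rot:
    - [0, 0, 0]
    - [0, 0, 0]
    - [0, 0, 0]
    - [0, 0, 0]
  jaw: [32, 32, 32, 32]

```text
clock: 23.78
tcp_pos: [0.4808, -0.1214, 0.1463]
orientation: [3.06, 0.711, 0.0]
wrist_force: [-0.5, -0.4, -1.4]
grip_width: 0.0388
```

arm_command:
  delta_pos:
    - [0, -1, 0]
    - [0, 0, 0]
    - [0, 0, 0]
  delta_rot:
    - [0, 0, 0]
    - [0, 0, 0]
    - [0, 0, 0]
  jaw: [32, 32, 32]

```text
clock: 24.15
tcp_pos: [0.4803, -0.1205, 0.1463]
orientation: [3.06, 0.711, 0.0]
wrist_force: [0.3, -0.8, -2.0]
grip_width: 0.0387
```

arm_command:
  delta_pos:
    - [0, -1, 0]
    - [0, 0, 0]
    - [0, 0, 0]
  delta_rot:
    - [0, 0, 0]
    - [0, 0, 0]
    - [0, 0, 0]
  jaw: [32, 32, 32]

```text
clock: 24.52
tcp_pos: [0.4799, -0.1196, 0.1463]
orientation: [3.06, 0.71, 0.0]
wrist_force: [0.3, 0.1, -1.2]
grip_width: 0.0391
```

arm_command:
  delta_pos:
    - [0, -1, 0]
    - [0, 0, 0]
    - [0, 0, 0]
  delta_rot:
    - [0, 0, 0]
    - [0, 0, 0]
    - [0, 0, 0]
  jaw: [32, 32, 32]

```text
clock: 24.9
tcp_pos: [0.4797, -0.1192, 0.1464]
orientation: [3.06, 0.71, 0.001]
wrist_force: [1.8, -3.1, -2.2]
grip_width: 0.0386
```

arm_command:
  delta_pos:
    - [0, -1, 0]
    - [0, 0, 0]
    - [0, 0, 0]
  delta_rot:
    - [0, 0, 0]
    - [0, 0, 0]
    - [0, 0, 0]
  jaw: [32, 32, 32]

```text
clock: 25.28
tcp_pos: [0.4795, -0.1189, 0.1465]
orientation: [3.059, 0.709, 0.001]
wrist_force: [1.8, -4.9, -3.7]
grip_width: 0.0385
```

arm_command:
  delta_pos:
    - [0, 3, 0]
    - [0, 3, 0]
    - [0, 1, 0]
    - [0, 1, 0]
    - [0, 0, 0]
    - [0, 0, 0]
  delta_rot:
    - [0, 0, 0]
    - [0, 0, 0]
    - [0, 0, 0]
    - [0, 0, 0]
    - [0, 0, 0]
    - [0, 0, 0]
  jaw: [32, 32, 32, 32, 32, 32]

```text
clock: 26.02
tcp_pos: [0.4825, -0.1248, 0.1463]
orientation: [-3.06, -0.711, 0.0]
wrist_force: [-0.1, -0.2, -2.1]
grip_width: 0.0384
```

arm_command:
  delta_pos:
    - [0, 1, 0]
    - [0, 0, 0]
    - [0, 0, 0]
  delta_rot:
    - [0, 0, 0]
    - [0, 0, 0]
    - [0, 0, 0]
  jaw: [32, 32, 32]

```text
clock: 26.4
tcp_pos: [0.4829, -0.1258, 0.1463]
orientation: [3.06, 0.711, 0.0]
wrist_force: [0.3, -0.2, -1.9]
grip_width: 0.0387
```

arm_command:
  delta_pos:
    - [0, 1, 0]
    - [0, 0, 0]
    - [0, 0, 0]
  delta_rot:
    - [0, 0, 0]
    - [0, 0, 0]
    - [0, 0, 0]
  jaw: [32, 32, 32]

```text
clock: 26.78
tcp_pos: [0.4832, -0.1263, 0.1462]
orientation: [-3.059, -0.711, 0.001]
wrist_force: [-0.8, 1.5, -1.5]
grip_width: 0.0388
```

arm_command:
  delta_pos:
    - [0, -4.5, 0]
    - [2.3, 0, 0]
    - [0, 0, 0]
    - [0, 0, 0]
  delta_rot:
    - [0, 0, 0]
    - [0, 0, 0]
    - [0, 0, 0]
    - [0, 0, 0]
  jaw: [32, 32, 32, 32]

```text
clock: 27.28
tcp_pos: [0.4836, -0.1219, 0.1464]
orientation: [3.06, 0.71, 0.0]
wrist_force: [-0.1, 0.2, -1.5]
grip_width: 0.0388
```

arm_command:
  delta_pos:
    - [-2.3, 0, 0]
    - [-2.3, 0, 0]
    - [0, 0, 0]
    - [0, 0, 0]
  delta_rot:
    - [0, 0, 0]
    - [0, 0, 0]
    - [0, 0, 0]
    - [0, 0, 0]
  jaw: [32, 32, 32, 32]

```text
clock: 27.78
tcp_pos: [0.4794, -0.1238, 0.1463]
orientation: [3.06, 0.71, 0.0]
wrist_force: [0.2, -0.0, -1.2]
grip_width: 0.0389
```

arm_command:
  delta_pos:
    - [2.3, 0, 0]
    - [0, 0, 3]
    - [0, 0, 3]
    - [0, 0, 3]
    - [0, 0, 3]
    - [0, 0, 0]
    - [0, 0, 0]
    - [0, 0, 0]
  delta_rot:
    - [0, 0, 0]
    - [0, 0, 0]
    - [0, 0, 0]
    - [0, 0, 0]
    - [0, 0, 0]
    - [0, 0, 0]
    - [0, 0, 0]
    - [0, 0, 0]
  jaw: [32, 32, 32, 32, 32, 32, 32, 32]

```text
clock: 28.78
tcp_pos: [0.4815, -0.1227, 0.1344]
orientation: [3.06, 0.711, 0.0]
wrist_force: [0.7, -0.7, -2.0]
grip_width: 0.0388
```

Run:
```python
from ov import *
f=grab_frame("scene");t=grab_frame("top")
s=sense();print(s["tcp_pos"],s["orientation"],s["grip_width"],s["wrist_force"])
X,Y,Z=s["tcp_pos"]; oz=Z-.0883+.072; w=np.radians(26)
cx,cy=X-.0022*np.cos(w),Y-.0022*np.sin(w); print("ring est",cx,cy,oz-.05)
di=[(circ(cx,cy,.0165,oz-.05),(0,255,0),True),(box(cx,cy,w,0,0,.034,.005,oz),(0,255,255),True),(circ(cx,cy,.018,.058),(0,0,255),True)]
a=np.hstack([ov(f,f["image"],285,325,150,195,400,di),ov(f,f["image"],285,325,150,195,400,[])])
b=ov(f,f["image"],180,220,275,305,200,[]);im=np.zeros((600,800,3),np.uint8);im[:450]=a;im[450:600,:200]=b
cv2.imwrite("pics/fin.png",im)
for n in("dust_cap","ring"):print(n,[(np.round(d["centre"],1).tolist(),round(d["confidence"],2)) for d in landmark_of(f,n)])
```

```text
[ 0.48147867 -0.12276762  0.13441919] [3.06003687e+00 7.10381040e-01 3.09420696e-04] 0.03863541180595874 [ 1.035122   -0.2147208  -1.34825469]
ring est 0.4795013226903937 -0.12373204032677569 0.06811918835098711
dust_cap [([197.5, 295.4], 0.72)]
ring [([198.2, 255.6], 0.73)]
```

View pics/fin.png

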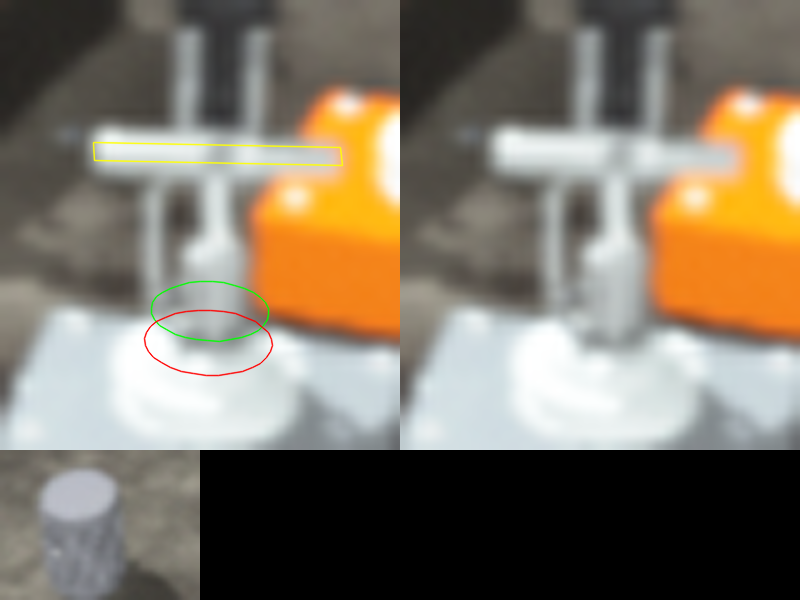

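```bash
python3 -c "
from station import *
print(close_job()); s=sense(); print(s['tcp_pos'],s['grip_width'],s['wrist_force'],s['clock'])"
```

```text
the job is handed in; nothing more can be done
None
the job is handed in; nothing more can be done
```

The job is handed in at about 29 s of the 64 s allowed, with the spread ring held at the groove; `close_job` gave no verdict.

- **Dust cap:** I lifted it off the grey drive's spindle and set it upright on the bench near (0.52, 0.36). The last picture still shows it standing there.
- **Pliers:** I took the black pliers out of the stand by their handles at 28 N. The grip width was about 38.8 mm, against 40 mm given for fully squeezed handles, so I take the ring as fully spread. I never measured the jaw angle directly.
- **Centring:** I threaded the ring over the spindle without contact, then touched the spindle lightly on both sides along the handles' direction. I measured about 7.3 mm of play where 7 mm was expected, and set the ring in the middle. Across that direction I moved 2.3 mm each way without contact, and the camera put the ring within about 0.5 mm.
- **Final pose:** The ring is at about 68.1 mm, worked out from the arm pose and the height in the stand, against 68 mm for the groove. The tool is vertical. The wrist force is essentially the weight of the pliers, with sideways readings of about 1 N, around the sensor's noise level.

**Checks that disagreed or were not made:**
- Before the touch probe, the two cameras disagreed by a few millimetres on the pliers' position in the stand.
- The detection network did not find the ring in the final picture, so its height rests on the arm pose and the overlay, good to about 1 mm.
- I did not measure the bystanders again at the end. No move came near them.

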